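# Roll a donated torch to its battery door and lever the door open

## Robot

A 7-joint arm with a two-finger parallel gripper is mounted at the origin on the work surface. World frame = base frame: x ahead of the robot, y to its left, z up, the work surface at z = 0. Lengths are in m, angles in rad, forces in N, time in s.
With the tool pointing down it reaches from about 0.4 to 0.9 m from the base axis. Payload 5.6 kg.
Tool frame: the origin (TCP) lies midway between the tips of the shut fingers; the grasp point (between the pads) lies 19 mm behind it; y points along the fingers, z is the direction in which the jaws open and shut, and the axes are right-handed (so a half turn about y gives the same grasp; the last joint's range is limited). The gripper opens to 92 mm and grips with 3 to 60 N. Pads are 20 mm wide; open, the fingers measure 128 mm over their backs; the gripper's body (75 mm by 189 mm) begins 69 mm behind the grasp point.
Start: joints at [1.086, 0.468, -0.012, 1.603, 0.006, 1.071, -0.056], TCP at [0.278, -0.588, 0.187] pointing down, gripper open.
Joint ranges: [-2.53, 2.53], [-0.31, 2.02], [-1.57, 1.55], [0.28, 2.44], [-1.29, 4.43], [0.15, 1.84], [-2.92, 2.92]. Speed limits (rad/s): [2.57, 2.57, 3.14, 3.14, 3.14, 3.14, 3.14].

## Interface

Orientations are given as a 3x3 rotation matrix whose columns are the frame's x, y, z axes.
In Python, from station import env, effector, solver, viewer, workorder, search_frame, tip_of gives the robot as it stands. Calls block until the motion is done:
- env.reach(position, orientation): joint-space move of the TCP to a pose.
- env.movel(position, frame=None, rate=0.15): straight line of the TCP; frame=None keeps the orientation; rate is the mean speed in m/s.
- env.goto_joints(angles): joint-space move.
- effector.release() and effector.grasp(squeeze=None): open the fingers fully, or close them until they stop; squeeze is the grip in N (None keeps the last).
- env.pause(seconds).
- solver.inverse_kinematics(position, orientation): joint angles nearest the present ones, or None.
- env.sense(): the state.
- viewer.read_camera(name): name is "scene" or "top"; returns (picture, depth): 480x640x3 uint8, red, green, blue; 480x640 float32, m along the optical axis (not along the pixel's ray), 0 where there is no reading.
- viewer.camera_info(name): a dict with "intrinsics" (3x3 intrinsics, pixels), "dist_coeffs" ([k1, k2, p1, p2, k3] as OpenCV has them; the pictures are not rectified), "eye" and "rotation" of the camera in the world. Camera axes: x right, y up, looking along -z (the intrinsics and any distortion apply to the point x, -y, -z); pixel columns grow to the right and rows downward; lengths in m; the calibration is good to about 2 mm. A picture is of the moment at which its call begins. camera_info takes no time and is no camera call.
A pose or a line that the arm cannot do raises env.PlanningError and nothing moves.
- workorder.finish_job(): hands the job in, once; it reports no verdict.
Trained networks look in the newest picture that a camera, given by its name, has taken for a name from the list of things; names that differ only in an ending like _2 or _b are one class to them, and where a whole thing is asked for, a point or a joint stands for the part that bears it (a point fixed in the world has none). Each returns a list of dicts, best first, with "score" (0 to 1); they miss things now and then, are a little off and sometimes report something else, mostly with a low value. They report only what shows in the picture. A call takes as long as a camera call. They do not tell look-alikes from the thing itself.
- search_frame(camera, name): "at" ([x, y, z] in m, in world coordinates, good to about 4 mm: the middle of the surface that is visible of it).
- tip_of(camera, name): "at" ([x, y, z] in m, in world coordinates, good to about 4 mm: a listed point, or the origin of a listed thing).
The state is a dict: "t": time; "joint_positions": joint angles; "joint_velocities": joint speeds; "tau": joint torques, N m; "ee_pos": TCP position; "tcp_rot": TCP orientation; "wrist_force": force on the tool from outside, world axes, zero at the start; "moment": the same for the moment, N m; "gripper_width": finger opening in m.
Only numpy, scipy, OpenCV 4.12 (cv2) and the standard library are available. Lean on these libraries where they do the work, as an engineer would, in place of code of your own. Each camera call takes 0.05 s, during which the arm holds its last target. There are 200 camera calls.

## Task

One of the three torches lies on the green work mat: roll it over on the mat, without lifting it, until its battery door faces straight up. Then lever the door open with the prying blade from the grey tool tray and swing it past upright, so that the cell can be checked, keeping your fingers off the open door. Lay the blade flat back in the grey tray and leave the other torches and everything else where they are.

Things in the scene. Friction and masses are not known exactly. Their poses are not given: they have to be found in the camera images.
- yellow_mid (a point): centre of the yellow torch, on its long axis under the middle of the door, 32 mm above the table as it lies. The three torches are alike but for the colour of the plastic; each is 200 mm long, about 0.65 kg. Own x runs along the torch to the lens (-x: tail switch); own +z points out of the flat that bears the battery door (black, with a red tab), so own +z straight up = door faces straight up; the tab juts to own +y
- orange_mid (a point): centre of the orange torch, as for the yellow one. Ends of a torch: hexagonal rubber, 64 mm across flats (each flat 37 mm wide), at own x 65 to 108 mm and -92 to -70 mm. The torch lies and rolls on them: one flat is 60 degrees and shifts it 37 mm sideways; pushed forward and up at the corner half-way up its side it tips over the opposite lower edge
- blue_mid (a point): centre of the blue torch, as for the yellow one. Between the rubber ends (own x -70 to 65 mm) is the slimmer hexagonal body, 46 mm across flats, 53 mm across corners, its flats in line with those of the ends
- yellow_door (a joint): battery door of the yellow torch (all alike): 0 closed, grows as it opens, 1.57 upright, stop at 2.0 rad. Black plate 78 mm (torch x -39 to 39) by 26 mm, 3 mm thick, its underside 23 mm from the torch axis; hinged along torch y = -13.3 mm, z = 24.5 mm; it swings up from the +y side
- orange_door (a joint): battery door of the orange torch, as the yellow one's. Its red tab (torch x -15 to 15 mm) juts over the body's edge from y = 13 to y = 20 mm. Under the tab the body is notched to let a blade in: at torch x -18 to 18 mm it is free from z = 14 to z = 23 mm, from y = 10 mm outwards
- blue_door (a joint): battery door of the blue torch, as the yellow one's. Each hinge has some friction: about 0.5 N at the tab moves the door, and it stays where it is left; a hard sideways push high on the open door would tip the torch
- mat_mid (a point): centre of the dark green work mat, a thin flat sheet 310 mm (own x) by 420 mm (own y) on the table (top 0.6 mm high). Exactly one of the three torches lies on it, its long axis roughly along the mat's x; the other two wait beyond the mat's far (+x) edge
- blade_grip (a point): balance point of the prying blade, the best place to grip it: centre of the height and width of its red and black handle. Own x points along the tool to the tip, own z up as it lies. Handle 18 mm wide, 15 mm high, from 70 mm behind this point to 35 mm ahead of it; then a flat steel blade 14 mm wide, 2 mm thick, at mid-height of the handle, its end 115 mm ahead of this point. 90 g
- blade_tip (a point): end of the steel blade, mid-thickness
- tool_tray: fixed shallow grey tray that holds the prying blade and a brush: 250 mm (own x) by 160 mm (own y), walls 4 mm thick and 22 mm high, inner floor 4 mm above the table; origin at the centre of its underside. Left or right of the mat
- cell_tray: fixed shallow blue tray of the same size (walls 22 mm high) on the other side of the mat, with loose-looking but fixed battery cells up to 22 mm high; origin at the centre of its underside
- brush_mid (a point): middle of a small brush (145 mm long, 24 mm wide, 10 mm high) that lies in the tool tray beside the blade, about 80 mm from it; bystander
- remote_black_mid (a point): middle of a black remote control, 170 x 46 x 18 mm, own x along it; bystander
- remote_grey_mid (a point): middle of a grey remote control, 160 x 46 x 18 mm, own x along it; bystander
- bowl_mid (a point): middle of a white bowl, 116 mm across, 40 mm high; bystander
- jar_mid (a point): middle of a glass jar with a black lid, 68 mm across, 85 mm high; bystander
- mug_mid (a point): middle of a blue mug, 80 mm across, 88 mm high; bystander
Things that resemble listed ones, but are neither listed nor needed, are in the scene too. There is more than one size of the part that bears blade_grip; the job needs the smaller.

How it is judged:
By the outcome, as a careful person would: the job done as asked, in the order asked, and still so for the second after the job is handed in, with the robot touching nothing.
It also fails if it takes over 72 s, if anything falls off the work surface, if the arm or the gripper's body presses on something with over 40 N, if the wrist force passes 120 N, or if a joint passes its speed limit or range.

## Working session

There is one attempt and no reset: what is moved stays moved. The work goes in short steps, each a Python script; the robot and the scene stay as the last script left them, time stands still between calls to the robot, and variables do not carry over. Pictures are saved under pics/ and viewed, about 8 in all and at most 12, crops included, and the job is handed in when it is done.

```bash
ls; mkdir -p pics; python3 - <<'E'
from station import env, viewer, search_frame, tip_of
import cv2, numpy as np
for c in ["scene","top"]:
    im,d=viewer.read_camera(c); cv2.imwrite(f"pics/{c}0.png",im[:,:,::-1]); np.save(f"pics/{c}0.npy",d)
    i=viewer.camera_info(c); print(c,i)
    for n in ["yellow_mid","orange_mid","blue_mid","mat_mid","blade_grip","blade_tip","tool_tray","brush_mid","cell_tray"]:
        print(n,[(np.round(r["at"],3).tolist(),round(r["score"],2)) for r in tip_of(c,n)][:4])
print(env.sense()["t"])
E
```

```text
pics
scene {'intrinsics': array([[568.16717675,   0.        , 311.75247612],
       [  0.        , 568.16717675, 246.91240948],
       [  0.        ,   0.        ,   1.        ]]), 'dist_coeffs': array([-0.00214673,  0.        ,  0.        ,  0.        ,  0.        ]), 'eye': array([1.28214374, 0.12204865, 1.33686513]), 'rotation': array([[-0.21258881, -0.82907755,  0.51714254],
       [ 0.97710989, -0.17609618,  0.11935827],
       [-0.00789044,  0.53067933,  0.84753595]])}
yellow_mid [([0.418, -0.351, -0.002], 0.69), ([0.78, 0.16, 0.037], 0.67)]
orange_mid [([0.778, -0.157, 0.032], 0.87)]
blue_mid [([0.509, -0.036, 0.034], 0.89)]
mat_mid [([0.508, -0.0, 0.0], 0.77)]
blade_grip [([0.476, 0.314, 0.008], 0.97), ([0.511, -0.001, 0.0], 0.16)]
blade_tip [([0.592, 0.313, 0.014], 0.81), ([0.118, 0.242, 0.01], 0.76), ([0.372, -0.567, 0.042], 0.29)]
tool_tray [([0.489, 0.336, -0.004], 0.58)]
brush_mid [([0.501, 0.39, 0.005], 0.95)]
cell_tray [([0.418, -0.349, 0.001], 0.65), ([0.78, 0.16, 0.038], 0.61), ([0.508, -0.032, 0.032], 0.19)]
top {'intrinsics': array([[573.72769258,   0.        , 329
[... 255 characters left out ...]
7]), 'rotation': array([[ 0.0131301 ,  0.98807361, -0.15342144],
       [-0.99976731,  0.01559904,  0.01489982],
       [ 0.01711534,  0.15319011,  0.98804851]])}
yellow_mid [([0.781, 0.16, 0.032], 0.7), ([0.502, -0.034, 0.029], 0.17)]
orange_mid [([0.776, -0.155, 0.031], 0.8), ([0.509, -0.036, 0.03], 0.72)]
blue_mid [([0.504, -0.036, 0.031], 0.76)]
mat_mid [([0.514, -0.003, 0.002], 0.84)]
blade_grip [([0.228, 0.339, 0.01], 0.87), ([0.475, 0.315, 0.009], 0.61)]
blade_tip [([0.121, 0.242, 0.011], 0.84), ([0.504, 0.394, 0.007], 0.73), ([0.591, 0.312, 0.013], 0.54)]
tool_tray [([0.491, 0.339, -0.001], 0.59)]
brush_mid [([0.502, 0.394, 0.008], 0.66)]
cell_tray [([0.42, -0.352, 0.004], 0.73)]
1.0
```

View pics/scene0.png

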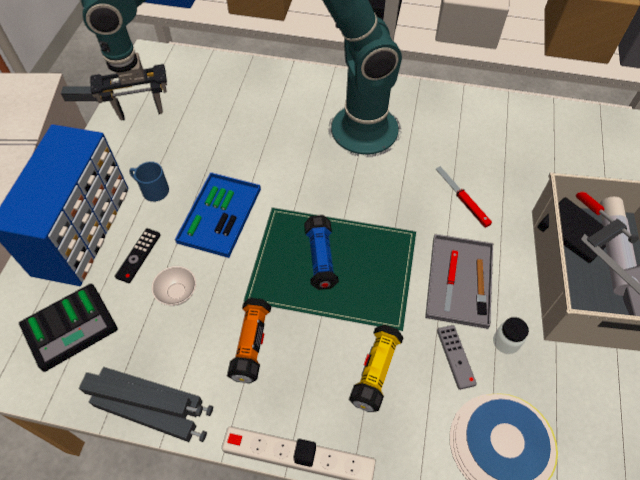

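View pics/top0.png

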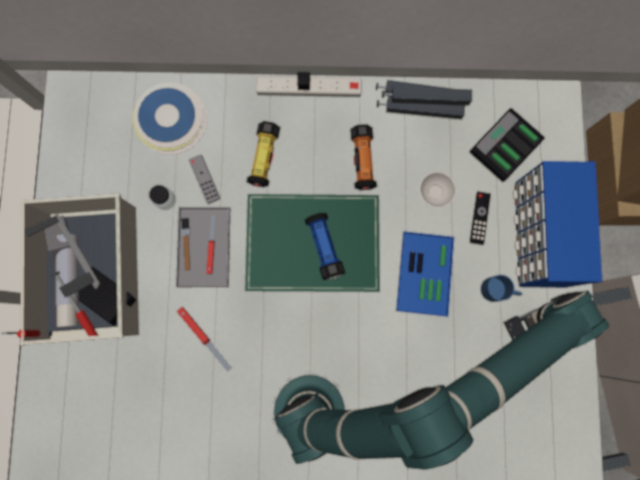

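The blue torch is on the mat, with lens toward image-left or image-right still to be determined. The blade lies in the grey tray at (452,275) in scene. I'll zoom in next.

```bash
python3 - <<'E'
import cv2, numpy as np
s=cv2.imread("pics/scene0.png"); t=cv2.imread("pics/top0.png")
a=cv2.resize(s[205:300,270:370],(400,380),interpolation=cv2.INTER_CUBIC)
b=cv2.resize(t[200:290,285:380],(400,380),interpolation=cv2.INTER_CUBIC)
c=cv2.resize(s[320:375,340:410],None,fx=3,fy=3) if 0 else cv2.resize(s[230:330,420:500],(200,220),interpolation=cv2.INTER_CUBIC)
d=cv2.resize(s[290:420,220:410],(400,220),interpolation=cv2.INTER_CUBIC)
e=cv2.resize(t[200:290,170:240],(200,220),interpolation=cv2.INTER_CUBIC)
cv2.imwrite("pics/crop1.png",np.vstack([np.hstack([a,b]),np.hstack([c,d,e])]))
E
```

```text
(no output)
```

View pics/crop1.png

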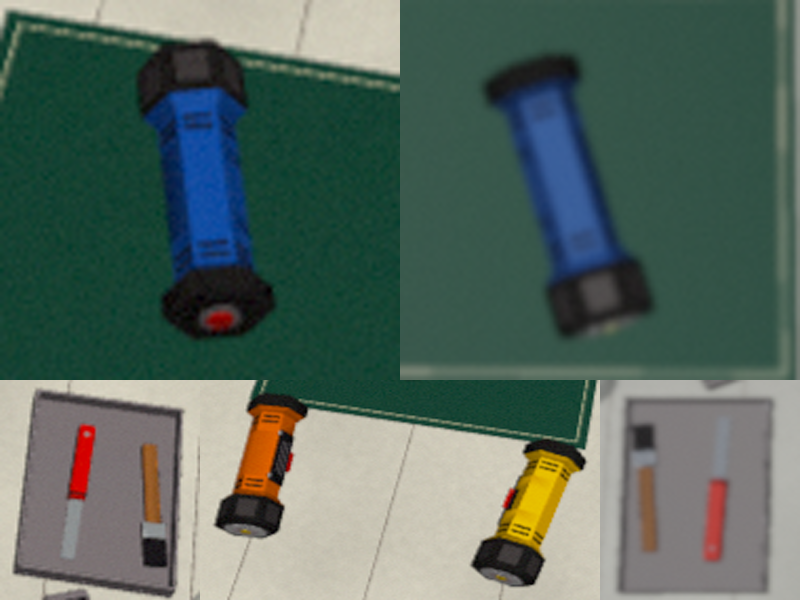

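Blue is on the mat with its lens end toward the robot. Its three upper flats are plain, so the door is below: no tab shows on the +Y side, so it should be on the −Y lower flat or straight down. Next I'll measure the torch and blade from depth.

```bash
cat > h.py <<'E'
from station import env, effector, solver, viewer, workorder, search_frame, tip_of
import cv2, numpy as np
def cloud(c, tag=None):
    im,d=viewer.read_camera(c); i=viewer.camera_info(c)
    if tag: cv2.imwrite(f"pics/{tag}.png",im[:,:,::-1])
    v,u=np.mgrid[0:480,0:640]
    p=cv2.undistortPoints(np.stack([u,v],-1).reshape(-1,1,2).astype(float),i["intrinsics"],i["dist_coeffs"]).reshape(480,640,2)
    P=np.stack([p[...,0]*d,-p[...,1]*d,-d],-1)@i["rotation"].T+i["eye"]
    P[d==0]=np.nan
    return im,P
def proj(c,p):
    i=viewer.camera_info(c); q=(np.asarray(p)-i["eye"])@i["rotation"]
    q=q*[1,-1,-1]
    return cv2.projectPoints(q.reshape(-1,1,3),np.zeros(3),np.zeros(3),i["intrinsics"],i["dist_coeffs"])[0].reshape(-1,2)
def rect(Q):
    (c,s,a)=cv2.minAreaRect(Q[:,:2].astype(np.float32)*1000); b=cv2.boxPoints((c,s,a))
    e=[b[1]-b[0],b[2]-b[1]]; l=max(e,key=np.linalg.norm); l=l/np.linalg.norm(l)
    return np.array(c)/1000, np.sort(s), l
def torch(P,zmin=.02,box=(.36,.66,-.2,.2)):
    k=(P[...,0]>box[0])&(P[...,0]<box[1])&(P[...,1]>box[2])&(P[...,1]<box[3])&(P[...,2]>zmin)&(P[...,2]<.12)
    m=cv2.morphologyEx(k.astype(np.uint8),cv2.MORPH_OPEN,np.ones((3,3)))
    return P[m>0]
def st():
    s=env.sense(); return round(s["t"],2),np.round(s["ee_pos"],4),np.round(s["wrist_force"],1),round(s["gripper_width"],4)
E
python3 - <<'E'
from h import *
C={}
for c in ["scene","top"]:
    im,P=cloud(c); C[c]=im,P
    Q=torch(P); cc,s,l=rect(Q); print(c,"torch",cc.round(4),s,np.degrees(np.arctan2(l[1],l[0])),np.percentile(Q[:,2],[50,90,99]).round(4),len(Q))
    if l[0]>0:l=-l
    n=np.array([-l[1],l[0]])
    x=(Q[:,:2]-cc)@l*1000; y=(Q[:,:2]-cc)@n*1000
    for a in range(-105,105,15):
        k=(x>=a)&(x<a+15)
        if k.any(): print(a,k.sum(),np.percentile(y[k],[1,99]).round(0),(np.percentile(Q[k,2],[80])*1000).round(1))
    mat=P[(abs(P[...,0]-.51)<.14)&(abs(P[...,1]-.12)<.05)]; print("mat z",np.nanmedian(mat[:,2]))
    r=im.astype(int); k=(r[...,0]>120)&(r[...,1]<70)&(r[...,2]<70)&(P[...,0]>.38)&(P[...,0]<.66)&(P[...,1]>.26)&(P[...,1]<.42)
    B=P[k]; cc,s,l=rect(B); print(c,"handle",cc,s,l,np.median(B[:,2]))
    k=(r.max(-1)-r.min(-1)<25)&(r.mean(-1)>135)&(abs(P[...,0]-.55)<.05)&(abs(P[...,1]-.314)<.02)&(P[...,2]<.02)
    B=P[k]; 
    if len(B)>3: cc,s,l=rect(B); print(c,"steel",cc,s,l,np.median(B[:,2]),len(B))
np.savez("pics/c0.npz",s=C["scene"][1],t=C["top"][1])
E
```

```text
scene torch [ 0.4981 -0.0361] [ 73.15486908 207.0599823 ] 17.489899 [0.0548 0.0654 0.07  ] 1575
-105 239 [-35.  33.] [61.]
-90 125 [-36.  35.] [66.2]
-75 69 [-28.  25.] [60.1]
-60 93 [-26.  24.] [57.]
-45 101 [-27.  25.] [57.8]
-30 97 [-27.  24.] [58.2]
-15 96 [-26.  25.] [57.5]
0 89 [-26.  24.] [56.9]
15 97 [-27.  26.] [57.1]
30 88 [-25.  24.] [57.4]
45 139 [-29.  29.] [61.2]
60 136 [-34.  34.] [66.6]
75 120 [-35.  36.] [66.7]
90 86 [-35.  36.] [66.]
mat z 0.002356403862859624
scene handle [0.46057779 0.31840308] [ 18.79233932 105.80422211] [ 0.9993005  -0.03739726] 0.020775333714754485
scene steel [0.55202856 0.31527725] [13.30147552 77.22290039] [ 0.99961054 -0.02790817] 0.013939293346338366 120
top torch [ 0.4937 -0.0388] [ 73.75502014 203.09625244] 17.739954 [0.0525 0.0635 0.07  ] 1289
-105 79 [-34.  35.] [64.7]
-90 118 [-36.  34.] [62.8]
-75 81 [-26.  25.] [54.2]
-60 87 [-26.  26.] [56.4]
-45 81 [-27.  25.] [53.9]
-30 84 [-26.  24.] [56.]
-15 83 [-26.  25.] [55.]
0 83 [-26.  25.] [55.]
15 84 [-26.  25.] [57.]
30 84 [-27.  25.] [54.7]
45 92 [-34.  31.] [59.3]
60 120 [-36.  35.] [63.6]
75 120 [-36.  37.] [66.4]
90 93 [-35.  31.] [62.9]
mat z -0.0002996416428638904
top handle [0.45856757 0.31296017] [12.76804161 95.47349548] [ 0.99969643 -0.02464011] 0.01754434875028943
top steel [0.55396204 0.31255334] [ 9.0794878  66.33760071] [ 0.99883   -0.0483588] 0.011838005675693597 50
```

```bash
cat >> h.py <<'E'
Z=np.array([0,0,1.])
def frame(y,z):
    y=y/np.linalg.norm(y); z=z/np.linalg.norm(z); return np.stack([np.cross(y,z),y,z],1)
class Roll:
    """mid: torch xy centre; yaw: of own -x axis (rad); rolls toward n (+Y side)"""
    def __init__(s,mid,yaw,sgn,tilt=20):
        s.u=np.array([np.cos(yaw),np.sin(yaw),0]); s.n=np.array([-s.u[1],s.u[0],0]); s.m=np.array([*mid,0]); s.t=np.radians(tilt)
        s.R=frame(s.n*np.sin(s.t)-Z*np.cos(s.t),sgn*s.u)
    def p(s,n,z): return s.m+.0025*s.u+n*s.n+z*Z
    def arc(s,th,n0,z0,adv=.003):
        piv=np.array([.0185,-.032]); r=np.array([-.0265,0])-piv; c,q=np.cos(th),np.sin(th)
        d=np.array([c*r[0]+q*r[1],-q*r[0]+c*r[1]])-r
        return s.p(n0+adv+d[0],z0+d[1])
E
python3 - <<'E'
from h import *
for sg in (1,-1):
    r=Roll((.505,-.0355),np.radians(17.6),sg)
    for n,z in [(-.10,.15),(-.09,.01),(-.03,.01),(0,.03),(.08,.03)]:
        q=solver.inverse_kinematics(r.p(n,z),r.R); print(sg,n,z,None if q is None else np.round(q,2))
E
```

```text
1 -0.1 0.15 [ 0.77  0.57 -0.57  1.69 -0.    1.15  0.55]
1 -0.09 0.01 [ 0.73  0.75 -0.54  1.77  0.09  0.9   0.53]
1 -0.03 0.01 [ 0.71  0.72 -0.6   1.86  0.11  0.83  0.43]
1 0 0.03 [ 0.68  0.67 -0.62  1.9   0.08  0.83  0.4 ]
1 0.08 0.03 [ 0.57  0.62 -0.61  1.99  0.02  0.74  0.32]
-1 -0.1 0.15 [ 0.28  0.49  0.1   1.72 -0.34  1.18 -2.29]
-1 -0.09 0.01 [ 0.28  0.67  0.08  1.8  -0.41  0.93 -2.2 ]
-1 -0.03 0.01 [ 0.23  0.62  0.03  1.89 -0.42  0.86 -2.26]
-1 0 0.03 [ 0.2   0.57  0.01  1.93 -0.41  0.86 -2.32]
-1 0.08 0.03 [ 0.13  0.52 -0.06  2.02 -0.42  0.78 -2.43]
```

```bash
python3 - <<'E'
from h import *
r=Roll((.505,-.0355),np.radians(17.6),1)
env.reach(r.p(-.10,.15),r.R); print(st())
env.movel(r.p(-.085,.010),rate=.2)
f0=env.sense()["wrist_force"]
for n in (-.05,-.04,-.033): env.movel(r.p(n,.010),rate=.1); print(n,st(),np.round((env.sense()["wrist_force"]-f0)@r.u,1))
for th in range(0,43,7):
    env.movel(r.arc(np.radians(th),-.0289,.010),rate=.06); print(th,st())
env.pause(.2); print(st())
env.movel(r.p(-.05,.045),rate=.2); env.movel(r.p(-.12,.12),rate=.3)
for c in ["scene","top"]:
    im,P=cloud(c,c+"1"); Q=torch(P); cc,s,l=rect(Q); print(c,cc.round(4),s,np.degrees(np.arctan2(l[1],l[0])),np.percentile(Q[:,2],[50,99]),len(Q))
s=cv2.imread("pics/scene1.png");t=cv2.imread("pics/top1.png")
cv2.imwrite("pics/crop2.png",np.hstack([cv2.resize(s[195:315,250:370],(400,400)),cv2.resize(t[190:310,260:380],(400,400))]))
print(st())
E
```

```text
(2.98, array([ 0.5374, -0.1317,  0.1498]), array([-0.6,  0.6, -0.3]), 0.0918)
-0.05 (4.33, array([ 0.5225, -0.0819,  0.0104]), array([0. , 0.1, 0.6]), 0.0921) 0.2
-0.04 (4.58, array([ 0.5192, -0.0722,  0.01  ]), array([ 0.4, -0.7,  1. ]), 0.092) 0.4
-0.033 (4.83, array([ 0.5172, -0.0657,  0.01  ]), array([-0. ,  0.1,  0.6]), 0.0921) 0.2
0 (5.09, array([ 0.515 , -0.0589,  0.01  ]), array([-0.4, -0.5, -0.1]), 0.0921)
7 (5.35, array([ 0.5142, -0.0552,  0.0157]), array([-0. , -0.7, -0.2]), 0.0919)
14 (5.61, array([ 0.5126, -0.0506,  0.0203]), array([0. , 0.4, 0.2]), 0.092)
21 (5.87, array([ 0.511 , -0.046 ,  0.0242]), array([-0. , -2.4,  0.7]), 0.0916)
28 (6.12, array([ 0.509 , -0.0398,  0.0276]), array([-0.1, -1.3,  2.5]), 0.0917)
35 (6.38, array([ 0.507 , -0.0333,  0.0302]), array([ 1. , -2.2,  0. ]), 0.0919)
42 (6.64, array([ 0.5049, -0.0269,  0.032 ]), array([-0.8,  0. ,  0.7]), 0.0917)
(6.84, array([ 0.5053, -0.0281,  0.0319]), array([-0.1, -1.2,  1.2]), 0.0919)
scene [ 0.4977 -0.0364] [ 73.69984436 207.6151123 ] 17.371773 [0.05450912 0.07016803] 1578
top [ 0.4941 -0.0385] [ 73.41427612 202.71881104] 17.643358 [0.05304102 0.0699457 ] 1269
(7.88, array([ 0.5422, -0.1467,  0.1189]), array([-0.4,  0.8, -0.2]), 0.0918)
```

View pics/crop2.png

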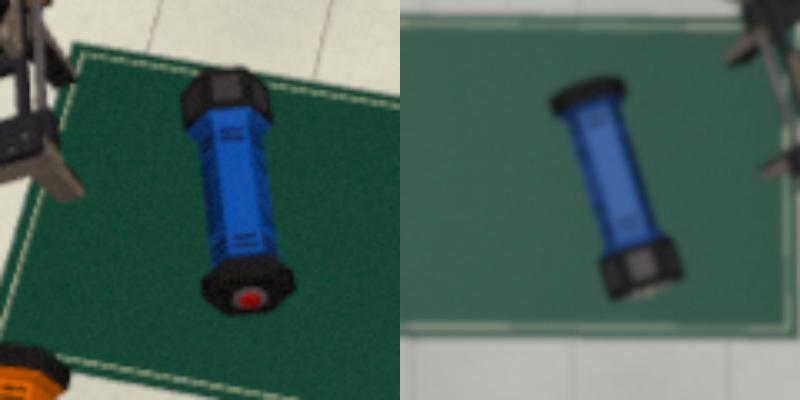

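The torch did not move. The forces stayed at about 2 N while the TCP passed through where the body is, so the open fingertips may sit higher than the TCP. I'll measure them from the depth cloud.

```bash
python3 - <<'E'
from h import *
s=env.sense(); R=s["tcp_rot"]; p=s["ee_pos"]
for c in ["scene","top"]:
    im,P=cloud(c); L=(P-p)@R*1000; L=L[(P[...,2]>.04)]
    for sg in (1,-1):
        k=(abs(L[:,0])<25)&(L[:,2]*sg>30)&(L[:,2]*sg<80)&(L[:,1]>-70)&(L[:,1]<30)
        Q=L[k]
        if len(Q)>10:
            print(c,sg,len(Q),"y max",np.percentile(Q[:,1],[50,95,99]).round(),)
            for a in range(-60,20,10):
                m=(Q[:,1]>=a)&(Q[:,1]<a+10)
                if m.sum()>2: print("  y",a,m.sum(),"x",np.percentile(Q[m,0],[5,95]).round(),"z",np.percentile(Q[m,2],[5,95]).round())
E
```

```text
scene 1 89 y max [-52. -33. -29.]
  y -60 28 x [-14.   4.] z [48. 61.]
  y -50 16 x [-13.   3.] z [47. 60.]
  y -40 17 x [-13.   5.] z [50. 59.]
scene -1 85 y max [-47. -30. -28.]
  y -60 19 x [-13.   0.] z [-58. -45.]
  y -50 24 x [-13.   4.] z [-56. -45.]
  y -40 20 x [-12.   6.] z [-52. -45.]
  y -30 5 x [-13.   1.] z [-50. -47.]
top 1 51 y max [-52. -30. -28.]
  y -60 14 x [-12.   7.] z [44. 57.]
  y -50 11 x [-13.   2.] z [44. 56.]
  y -40 11 x [-12.   8.] z [44. 56.]
  y -30 3 x [-8. -3.] z [44. 54.]
top -1 40 y max [-47. -30. -29.]
  y -60 5 x [-11.  -9.] z [-59. -48.]
  y -50 10 x [-12.  -5.] z [-61. -49.]
  y -40 12 x [-12.  -1.] z [-61. -48.]
```

Confirmed: the open fingertips sit about 29 mm behind the TCP. I'll redo the roll with that offset.

```bash
sed -i 's/return s.m+.0025\*s.u+n\*s.n+z\*Z/return s.m+.0025*s.u+n*s.n+z*Z+.0285*s.R[:,1]/' h.py
cat >> h.py <<'E'
def doroll(r,tag,end=42,z0=.010):
    env.movel(r.p(-.085,z0),frame=r.R,rate=.2)
    env.movel(r.p(-.04,z0),rate=.15); print(st())
    for th in range(0,end+1,7):
        env.movel(r.arc(np.radians(th),-.0289,z0),rate=.06); print(th,st())
    env.pause(.3)
    a=env.sense()["ee_pos"]; env.movel(a-.04*r.n,rate=.2); env.movel(r.p(-.12,.12),rate=.3)
    out=[]
    for c in ["scene","top"]:
        im,P=cloud(c,c+tag); Q=torch(P); cc,s,l=rect(Q); print(c,cc.round(4),s,np.degrees(np.arctan2(l[1],l[0])),np.percentile(Q[:,2],[50,99]),len(Q))
    s=cv2.imread(f"pics/scene{tag}.png");t=cv2.imread(f"pics/top{tag}.png")
    cv2.imwrite(f"pics/crop{tag}.png",np.hstack([cv2.resize(s[195:315,270:390],(400,400)),cv2.resize(t[190:310,260:380],(400,400))]))
    print(st())
E
python3 - <<'E'
from h import *
r=Roll((.505,-.0355),np.radians(17.6),1)
doroll(r,"2")
E
```

```text
(9.29, array([ 0.5173, -0.0643, -0.0161]), array([-0.5,  0.5,  0.7]), 0.0918)
0 (9.68, array([ 0.5124, -0.0501, -0.0168]), array([ 0.9, -0.7, -0.3]), 0.0918)
7 (9.93, array([ 0.511 , -0.0461, -0.0113]), array([ 0.4, -1.1, -2.1]), 0.0917)
14 (10.19, array([ 0.5094, -0.0408, -0.0065]), array([ 1.1, -1. , -1.6]), 0.0921)
21 (10.45, array([ 0.5075, -0.0353, -0.0024]), array([ 0.9, -0.4,  0.8]), 0.0917)
28 (10.71, array([ 0.5059, -0.0301,  0.0008]), array([1. , 0.6, 0.1]), 0.0919)
35 (10.97, array([ 0.5041, -0.0244,  0.0034]), array([-0.3, -0.1,  0.1]), 0.0919)
42 (11.22, array([ 0.5025, -0.0187,  0.0053]), array([ 0.7, -1.6,  0.7]), 0.092)
scene [0.4849 0.0036] [ 74.08008575 208.06149292] 17.300816 [0.0546921  0.07038186] 1581
top [0.4811 0.0018] [ 73.73339081 202.6537323 ] 17.942503 [0.0527231  0.07001755] 1298
(12.54, array([ 0.5388, -0.1369,  0.0917]), array([-0.5, -0.3, -0.2]), 0.0922)
```

View pics/crop2.png

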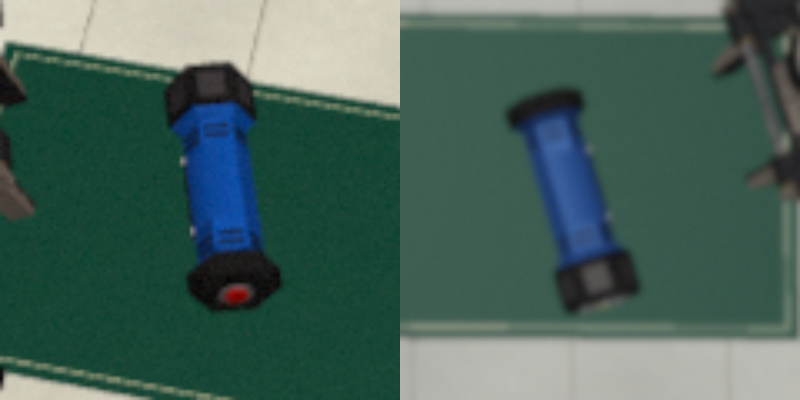

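One flat rolled (42 mm). The hinge pins of the door now show on the −Y side at (185,160) and (192,232) in the left crop, so the door started straight down and two more rolls are needed.

```bash
python3 - <<'E'
from h import *
r=Roll((.492,.0043),np.radians(17.6),1)
doroll(r,"3")
E
```

```text
(13.82, array([ 0.5042, -0.0244, -0.0163]), array([-0.4, -0. , -0.4]), 0.092)
0 (14.2, array([ 0.4994, -0.0104, -0.0168]), array([ 0.3, -0.3,  0.6]), 0.0918)
7 (14.46, array([ 0.498 , -0.0063, -0.0113]), array([ 0.7, -1. , -1.4]), 0.0919)
14 (14.72, array([ 0.4964, -0.001 , -0.0065]), array([-0.4, -1.8, -0.8]), 0.0918)
21 (14.97, array([ 0.4945,  0.0045, -0.0024]), array([ 0.2,  0.1, -0.1]), 0.0918)
28 (15.23, array([0.4929, 0.0097, 0.0008]), array([ 0.2, -0.2, -0. ]), 0.0923)
35 (15.49, array([0.4911, 0.0154, 0.0034]), array([-0. ,  0.1,  1.1]), 0.0921)
42 (15.75, array([0.4895, 0.0211, 0.0053]), array([ 0.6, -1.2,  0.8]), 0.0918)
scene [0.4717 0.044 ] [ 73.81057739 207.59617615] 17.553059 [0.05471792 0.06991492] 1611
top [0.4684 0.0414] [ 73.47903442 202.63230896] 17.714088 [0.05272631 0.06966843] 1324
(17.07, array([ 0.5257, -0.0972,  0.0918]), array([0.3, 0.2, 0.4]), 0.0918)
```

View pics/crop3.png

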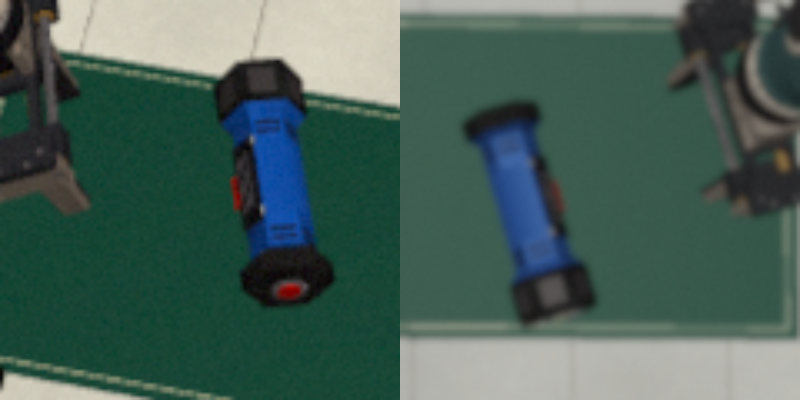

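The door now sits on the −Y upper flat, with the red tab at (236,193). One more roll.

```bash
python3 - <<'E'
from h import *
r=Roll((.479,.0443),np.radians(17.6),1)
doroll(r,"4")
for c in ["scene","top"]:
    print([(np.round(x["at"],4),x["score"]) for x in tip_of(c,"blue_mid")][:2],[(np.round(x["at"],4),x["score"]) for x in tip_of(c,"blade_grip")][:2],[(np.round(x["at"],4),x["score"]) for x in tip_of(c,"blade_tip")][:2])
    im=cv2.imread(f"pics/{c}4.png")[:,:,::-1].astype(int)
    im2,P=cloud(c); r_=im2.astype(int)
    k=(r_[...,0]>110)&(r_[...,1]<70)&(r_[...,2]<70)&(P[...,0]>.40)&(P[...,0]<.53)&(P[...,1]>.0)&(P[...,1]<.14)&(P[...,2]>.03)
    print("tab",k.sum(),np.nanmean(P[k],0))
    Q=torch(P); m=Q[:,2]>.045
    b=(r_.max(-1)<70)&(P[...,2]>.05)&(abs(P[...,0]-.467)<.04)&(abs(P[...,1]-.085)<.03)
    B=P[b]; cc,s,l=rect(B); print("door",cc,s,l,np.median(B[:,2]))
E
```

```text
(18.34, array([ 0.491 ,  0.0159, -0.0163]), array([ 0.5, -0.9, -1. ]), 0.0918)
0 (18.73, array([ 0.4864,  0.0296, -0.0168]), array([ 0.9, -0.1, -0.5]), 0.0921)
7 (18.98, array([ 0.485 ,  0.0337, -0.0113]), array([ 1.3, -1.7, -1.4]), 0.0919)
14 (19.24, array([ 0.4834,  0.0389, -0.0065]), array([ 0.5, -1.5, -0.9]), 0.0918)
21 (19.5, array([ 0.4815,  0.0444, -0.0024]), array([ 0.7,  0.3, -0.2]), 0.0919)
28 (19.76, array([0.4798, 0.0497, 0.0008]), array([-0.7, -1. ,  0.1]), 0.0918)
35 (20.02, array([0.4781, 0.0554, 0.0034]), array([-0.1, -0.5,  0.4]), 0.0919)
42 (20.27, array([0.4765, 0.0611, 0.0053]), array([ 0.5, -0.7,  0.9]), 0.0918)
scene [0.4595 0.0834] [ 74.46051788 208.47590637] 17.311802 [0.05634065 0.06982335] 1550
top [0.4562 0.0817] [ 73.62493134 202.74263   ] 17.690985 [0.05403982 0.06941573] 1278
(21.59, array([ 0.5126, -0.0574,  0.0918]), array([ 0.5,  0.4, -0.7]), 0.0921)
[(array([0.4693, 0.0843, 0.0347]), 0.74), (array([ 0.7738, -0.1571,  0.0304]), 0.47)] [(array([0.4768, 0.3154, 0.0075]), 0.84), (array([0.2281, 0.3415, 0.0109]), 0.6)] [(array([0.1193, 0.2381, 0.0107]), 0.82), (array([0.5913, 0.3132, 0.0153]), 0.67)]
tab 31 [0.47082813 0.07124027 0.06017106]
door [0.46606668 0.08618233] [26.00538254 74.35002136] [0.95782334 0.28735772] 0.0596958068972967
[(array([0.4683, 0.0828, 0.031 ]), 0.92)] [(array([0.478 , 0.3161, 0.0084]), 0.76), (array([0.2273, 0.3376, 0.0121]), 0.72)] [(array([0.1174, 0.2403, 0.0088]), 0.65), (array([0.5928, 0.3103, 0.0123]), 0.51)]
tab 18 [0.47084541 0.07051889 0.05639189]
door [0.46650293 0.08192802] [21.02691269 70.53718567] [0.94747907 0.31981796] 0.05669109836890063
```

View pics/crop4.png

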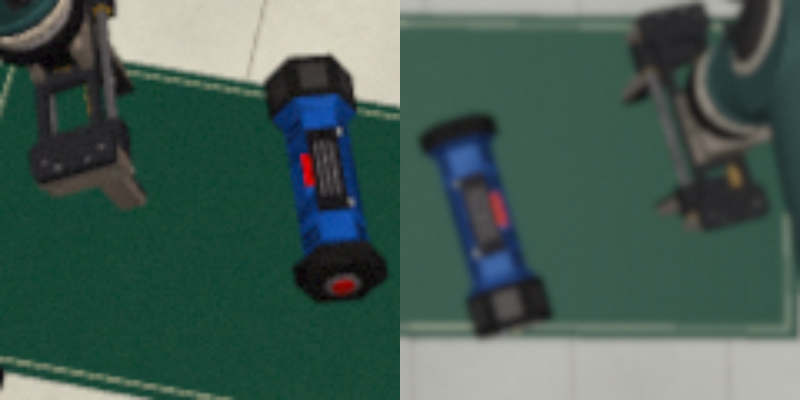

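Door straight up, closed, with the tab on the −Y side (scene crop (308,170)). Next I'll check IK for the blade grasp and insertion poses.

```bash
cat >> h.py <<'E'
mid=np.array([.4665,.085,0]); yaw=np.radians(17.6)
u=np.array([np.cos(yaw),np.sin(yaw),0]); n=np.array([-u[1],u[0],0])
G=np.array([.477,.315,.005]); by=-.027; bd=np.array([np.cos(by),np.sin(by),0]); bp=np.array([-bd[1],bd[0],0])
E
python3 - <<'E'
from h import *
for sg in (1,-1):
    Rg=frame(-Z,sg*bp); Ri=frame(-Z,sg*-u)
    for nm,p,R in [("up",G+.13*Z,Rg),("grasp",G,Rg),("pre",mid-n*.20+.06*Z,Ri),("in",mid-n*.125+.05*Z,Ri),("end",mid-n*.095+.08*Z,Ri)]:
        q=solver.inverse_kinematics(p,R); print(sg,nm,None if q is None else np.round(q,2))
E
```

```text
1 up [-0.03  0.54 -0.81  1.81  0.46  0.99  0.52]
1 grasp [-0.21  0.67 -0.57  1.88  0.52  0.74  0.47]
1 pre [-0.14  0.46  0.34  1.99 -0.23  0.72 -2.49]
1 in [-0.28  0.43  0.34  2.07 -0.23  0.67 -2.62]
1 end [-0.28  0.36  0.27  2.08 -0.14  0.72 -2.76]
-1 up [-0.5   0.41 -0.18  1.84  0.09  0.91 -2.32]
-1 grasp [-0.75  0.58  0.14  1.92 -0.13  0.64 -2.13]
-1 pre [ 0.47  0.5  -0.42  1.95  0.29  0.75  0.19]
-1 in [ 0.35  0.47 -0.42  2.03  0.29  0.7   0.05]
-1 end [ 0.33  0.41 -0.47  2.04  0.27  0.75  0.01]
```

```bash
python3 - <<'E'
from h import *
Rg=frame(-Z,-bp)
p=env.sense()["ee_pos"]; env.movel(p+[0,0,.10],rate=.3)
env.reach(G+.13*Z,Rg); print(st())
env.movel(G+.03*Z,rate=.25); env.movel(G,rate=.08); print(st())
effector.grasp(squeeze=40); print(st())
env.movel(G+.04*Z,rate=.1); env.movel(G+.2*Z,rate=.3); print(st())
s=env.sense(); tip=s["ee_pos"]+.115*bd+.0065*Z
im,P=cloud("scene","scene5"); im2,_=cloud("top","top5")
for c in ["scene","top"]:
    print(c,proj(c,tip).round(),[(np.round(x["at"],4),round(x["score"],2)) for x in tip_of(c,"blade_tip")][:3],[(np.round(x["at"],4),round(x["score"],2)) for x in tip_of(c,"blade_grip")][:3],np.round(tip,4))
k=(P[...,0]>.5)&(P[...,0]<.65)&(abs(P[...,1]-.315)<.06)&(P[...,2]>.17)&(P[...,2]<.26)
Q=P[k]
for a in np.arange(.5,.64,.01):
    m=(Q[:,0]>=a)&(Q[:,0]<a+.01)
    if m.sum()>1: print(round(a,2),m.sum(),Q[m].mean(0).round(4),np.ptp(Q[m,1]).round(3))
a=im[150:330,380:520,::-1]; b=im2[180:300,150:260,::-1]
cv2.imwrite("pics/crop5.png",np.hstack([cv2.resize(a,(400,500)),cv2.resize(b,(400,500))]))
print(st())
E
```

```text
(24.91, array([0.4773, 0.3144, 0.1348]), array([-0.9,  0.2,  0.1]), 0.0921)
(25.98, array([0.4768, 0.3149, 0.0047]), array([-1.5,  0.9, -0.6]), 0.092)
(27.33, array([0.477, 0.315, 0.005]), array([-0.6, -0.6,  0.2]), 0.0003)
(28.57, array([0.4765, 0.3144, 0.2041]), array([-0.4,  0.3, -0.7]), 0.0006)
scene [[462. 273.]] [(array([0.1166, 0.2407, 0.0121]), 0.76), (array([ 0.3703, -0.5646,  0.0442]), 0.71), (array([0.5914, 0.3108, 0.0135]), 0.59)] [(array([0.2285, 0.3449, 0.0069]), 0.72), (array([0.4753, 0.3151, 0.0086]), 0.61)] [0.5914 0.3113 0.2106]
top [[200. 201.]] [(array([0.1197, 0.243 , 0.0114]), 0.56), (array([0.5932, 0.3109, 0.0111]), 0.4)] [(array([0.2288, 0.3355, 0.0108]), 0.89), (array([0.7817, 0.1608, 0.0331]), 0.24)] [0.5914 0.3113 0.2106]
(28.87, array([0.4764, 0.3146, 0.2036]), array([-0. , -0.7,  0.8]), 0.0008)
```

View pics/crop5.png

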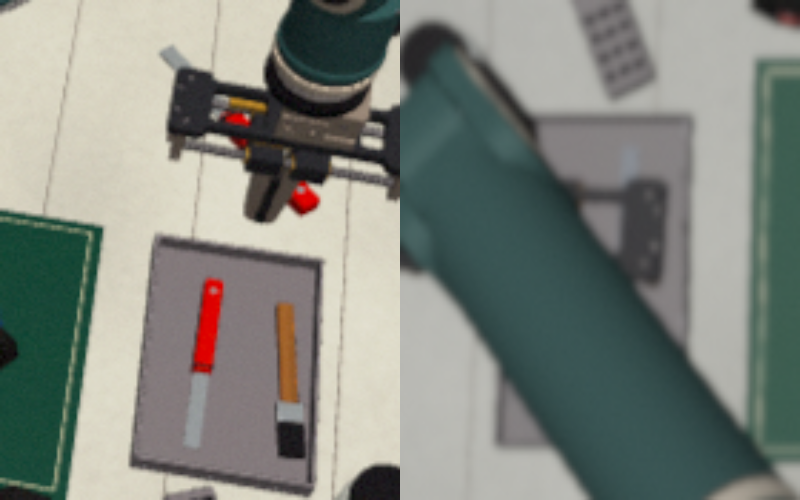

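The jaws shut to 0 and the blade is still in the tray, so the fingers missed it. I'll measure where the shut fingertips are relative to the TCP.

```bash
python3 - <<'E'
from h import *
s=env.sense(); R=s["tcp_rot"]; p=s["ee_pos"]; print(R.round(3).tolist())
for c in ["scene"]:
    im,P=cloud(c); ok=P[...,2]>.1; L=(P-p)@R*1000
    k=ok&(abs(L[...,0])<40)&(abs(L[...,2])<40)&(L[...,1]>-60)&(L[...,1]<60)
    Q=L[k]
    for a in range(-60,40,5):
        m=(Q[:,1]>=a)&(Q[:,1]<a+5)
        if m.sum()>1: print(a,m.sum(),"x",np.percentile(Q[m,0],[5,95]).round(),"z",np.percentile(Q[m,2],[5,95]).round())
    print(proj(c,p))
E
```

```text
[[-1.0, -0.002, -0.027], [0.027, -0.001, -1.0], [0.002, -1.0, 0.001]]
-60 21 x [-10.  -5.] z [-15.  13.]
-55 19 x [-11.  -7.] z [-13.  10.]
-50 14 x [-9. -1.] z [-15.  11.]
-45 20 x [-11.  -6.] z [-11.   7.]
-40 13 x [-11.  -2.] z [-13.  11.]
-35 13 x [-9. -1.] z [-10.  10.]
[[466.29486451 233.19549945]]
```

The fingertips are a constant ~29.5 mm short of the reported TCP, both open and shut. I'll regrasp with that offset and watch the contact force on the way down.

```bash
cat >> h.py <<'E'
OFF=.0295
E
python3 - <<'E'
from h import *
Rg=frame(-Z,-bp); g=G.copy(); 
T=lambda z: np.array([G[0],G[1],z-OFF])
effector.release()
env.movel(T(.05),rate=.3); env.movel(T(.015),rate=.1); print(st())
for z in (.010,.007):
    env.movel(T(z),rate=.05); print(st())
effector.grasp(squeeze=40); print(st())
env.movel(T(.03),rate=.1); env.movel(T(.17),rate=.3); print(st())
im,P=cloud("scene","scene6"); s=env.sense(); p,R=s["ee_pos"],s["tcp_rot"]
r_=im.astype(int); L=(P-p)@R*1000
k=(P[...,2]>.1)&(abs(L[...,0])<130)&(abs(L[...,2])<25)&(L[...,1]>-48)&(L[...,1]<-10)
Q=L[k]
for a in range(-130,130,10):
    m=(Q[:,0]>=a)&(Q[:,0]<a+10)
    if m.sum()>1: print(a,m.sum(),"y",np.percentile(Q[m,1],[10,50,90]).round(1),"z",np.percentile(Q[m,2],[5,50,95]).round(1))
print(Q[:,0].min(),Q[:,0].max())
E
```

```text
(31.56, array([ 0.4801,  0.3202, -0.0104]), array([-0.4,  4.1, 16. ]), 0.0919)
(31.81, array([ 0.4801,  0.3216, -0.0163]), array([2.1, 9.2, 5.1]), 0.0919)
(32.06, array([ 0.4799,  0.3219, -0.0194]), array([ 0.8, 10. ,  3.9]), 0.0918)
(33.17, array([ 0.477 ,  0.315 , -0.0225]), array([-0.2, -0.6,  0. ]), 0.0177)
(34.17, array([0.4766, 0.3144, 0.14  ]), array([-1.1, -0.2, -1.2]), 0.0174)
-120 14 y [-41.7 -38.1 -33. ] z [-7.4 -2.6  3.7]
-110 23 y [-41.8 -38.5 -36.2] z [-8.2 -2.1  3.3]
-100 19 y [-40.  -37.2 -35.2] z [-7.9 -3.2  3.6]
-90 24 y [-39.3 -37.4 -35. ] z [-7.5 -1.5  4.3]
-80 25 y [-40.9 -37.5 -35.1] z [-8.8 -2.5  3. ]
-70 19 y [-41.8 -38.2 -36. ] z [-7.  -1.3  4.1]
-60 22 y [-40.2 -37.3 -35.2] z [-9.  -2.6  4. ]
-50 25 y [-40.5 -38.2 -35.9] z [-8.  -2.3  4.3]
-40 37 y [-46.2 -41.3 -35.2] z [-9.3 -0.6  6.4]
-30 20 y [-46.  -43.7 -39.9] z [-9.1 -2.2  6.4]
-20 41 y [-47.2 -45.  -41.1] z [-13.   -0.3  14. ]
-10 49 y [-46.6 -43.4 -33.4] z [-22.3  -2.4  16.7]
0 22 y [-47.  -44.9 -42.7] z [-11.4  -2.6   3.4]
10 19 y [-46.7 -43.7 -40.8] z [-10.9  -5.1  -0.2]
20 13 y [-45.6 -43.1 -41.8] z [-9.6 -6.4 -1.3]
30 11 y [-44.6 -42.8 -40.8] z [-11.3  -8.4  -3.9]
50 4 y [-46.1 -44.4 -42.2] z [-8.9 -7.3 -6.2]
-116.5375682790058 57.59688045753939
```

Blade gripped at the 18 mm handle (17.7 mm opening) and lying level. On the way down the open finger rubbed the tray wall at up to 16 N, so I'll check the brush. Then comes insertion under the tab.

```bash
cat >> h.py <<'E'
Ri=frame(-Z,u)
def tcp_for_tip(y,z,x=0.,a=.0): # tip mid-thickness in torch coords (m)
    return mid+ -u*x - n*y + (.0326+z)*Z - .115*n - .034*Z
E
python3 - <<'E'
from h import *
def brush(f):
    im=cv2.imread(f).astype(int); k=(im[...,2]-im[...,0]>60)&(im[...,1]>60); k[:255]=0;k[330:]=0;k[:,:465]=0;k[:,495:]=0
    return np.argwhere(k).mean(0).round(2),k.sum()
print("brush px",brush("pics/scene0.png"),brush("pics/scene6.png"))
Rx=np.stack([-n*-1*-1,-Z,np.cross(-n,-Z)],1)
print((Ri[:,0]@n).round(2))  # must be -1 : blade along tool -x
p=env.sense()["ee_pos"]; env.movel(p+[0,0,.06],rate=.3)
pre=tcp_for_tip(.045,.0185)
env.reach(pre+.12*Z,Ri); print(st())
env.movel(pre,rate=.2); print(st(),np.round(pre,4))
f0=env.sense()["wrist_force"]
for y in (.025,.018,.014,.012):
    env.movel(tcp_for_tip(y,.0185),rate=.05); f=env.sense()["wrist_force"]-f0; print(y,st()[0],"fn",round(f@n,2),"fz",round(f[2],2))
cloud("scene","scene7"); im=cv2.imread("pics/scene7.png")
cv2.imwrite("pics/crop7.png",cv2.resize(im[190:310,300:420],(600,600),interpolation=cv2.INTER_CUBIC))
E
```

```text
brush px (array([276.68, 480.07]), np.int64(201)) (array([276.55, 480.06]), np.int64(205))
-1.0
(36.72, array([ 0.5148, -0.0669,  0.1369]), array([-0.2, -0.8, -1. ]), 0.0175)
(37.47, array([ 0.5157, -0.0672,  0.0178]), array([ 0.8,  0.1, -1.4]), 0.0177) [ 0.5149 -0.0675  0.0171]
0.025 38.02 fn -0.24 fz 1.3
0.018 38.31 fn 0.48 fz 0.16
0.014 38.56 fn 1.32 fz 0.57
0.012 38.81 fn -0.21 fz 0.25
```

View pics/crop7.png

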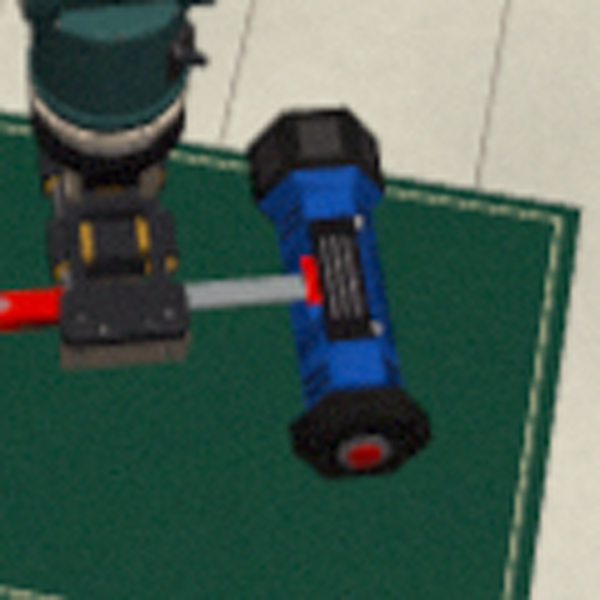

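The brush hasn't moved. The blade runs under the red tab (tab at (312,278) covers the blade's end) with no contact force. Now I'll swing the door.

```bash
python3 - <<'E'
from h import *
r=.0253
def tip(phi): return tcp_for_tip(-.0133+r*np.cos(phi),.0245+r*np.sin(phi))
for phi in np.arange(-.15,1.76,.19):
    env.movel(tip(phi),rate=.05); f=env.sense()["wrist_force"]; print(round(phi,2),st()[0],"fn",round(f@n,1),"fz",round(f[2],1))
env.pause(.2)
im,P=cloud("scene","scene8"); im2,P2=cloud("top","top8")
for c,P_ in (("s",P),("t",P2)):
    q=(P_-mid-[0,0,.0326]); X=-(q@u)*1000; Y=-(q@n)*1000; Zc=q[...,2]*1000
    k=(abs(X)<40)&(abs(Y)<60)&(Zc>29)&((X>14)|(X<-22))
    print(c,k.sum(),np.c_[Y[k],Zc[k]].mean(0) if k.any() else "", np.percentile(Zc[k],95) if k.any() else "")
cv2.imwrite("pics/crop8.png",np.hstack([cv2.resize(im[170:310,290:430,::-1],(400,400),interpolation=cv2.INTER_CUBIC),cv2.resize(im2[180:280,240:340,::-1],(400,400),interpolation=cv2.INTER_CUBIC)]))
print(st())
E
```

```text
-0.15 39.11 fn 0.3 fz -1.7
0.04 39.36 fn -0.7 fz -1.3
0.23 39.61 fn -0.3 fz -0.4
0.42 39.86 fn -0.5 fz -0.4
0.61 40.11 fn -0.4 fz -0.9
0.8 40.36 fn -1.0 fz -1.0
0.99 40.61 fn 0.2 fz -0.6
1.18 40.86 fn -0.3 fz -1.0
1.37 41.11 fn -0.1 fz -1.3
1.56 41.36 fn -0.1 fz -1.0
1.75 41.61 fn -0.5 fz -1.1
s 198 [ 29.38195536 274.82068313] 445.11519847622145
t 130 [ 28.96351583 280.91394714] 443.6986302590489
(41.91, array([ 0.4959, -0.0077,  0.048 ]), array([ 0.4, -0.4, -1.6]), 0.0174)
```

View pics/crop8.png

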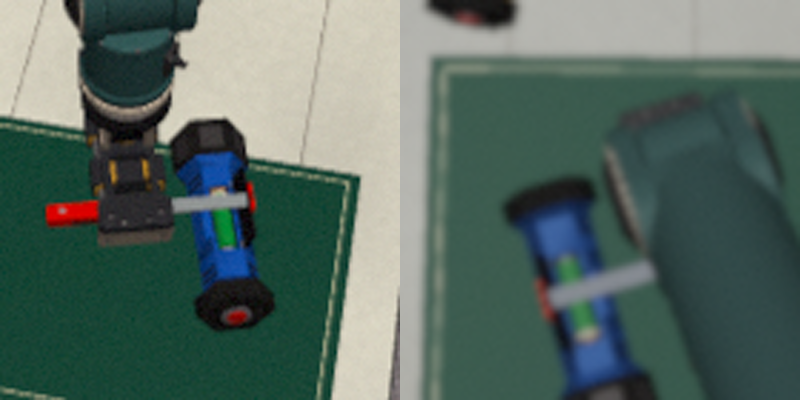

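The door is up with the green cell showing (left crop (225,220)). I'll measure the door angle from the tab, withdraw, and measure again.

```bash
cat >> h.py <<'E'
def tab(tag=None):
    o=[]
    for c in ("scene","top"):
        im,P=cloud(c,tag and c+tag); r_=im.astype(int); q=P-mid-[0,0,.0326]; X=-(q@u)*1000; Y=-(q@n)*1000; Zc=q[...,2]*1000
        k=(r_[...,0]>100)&(r_[...,1]<80)&(r_[...,2]<80)&(abs(X)<35)&(abs(Y)<70)&(Zc>10)&(Zc<80)
        if k.sum()>2:
            y,z=np.median(Y[k]),np.median(Zc[k]); o.append((c,int(k.sum()),round(float(y),1),round(float(z),1),round(float(np.arctan2(z-24.5,y+13.3)),2)))
    return o
E
python3 - <<'E'
from h import *
r=.0253
def tip(phi): return tcp_for_tip(-.0133+r*np.cos(phi),.0245+r*np.sin(phi))
print(tab())
env.movel(tip(1.84),rate=.04); print(st(),tab())
y,z=-.0133+r*np.cos(1.84),.0245+r*np.sin(1.84)
env.movel(tcp_for_tip(y+.03,z),rate=.06); env.movel(tcp_for_tip(y+.12,z),rate=.2)
print(tab(),st())
for c in ("scene","top"):
    im,P=cloud(c); Q=torch(P); cc,s,l=rect(Q[Q[:,1]>.03]); print(c,cc.round(4),s,np.degrees(np.arctan2(l[1],l[0])))
E
```

```text
[('scene', 12, -24.7, 56.8, 1.91), ('top', 16, -22.0, 54.1, 1.86)]
(42.26, array([ 0.4952, -0.0054,  0.0475]), array([ 0.6,  0.6, -1.8]), 0.0172) [('scene', 18, -26.0, 55.3, 1.96), ('top', 15, -24.5, 50.7, 1.98)]
[('scene', 17, -26.4, 55.3, 1.97), ('top', 17, -24.4, 51.1, 1.97)] (43.71, array([ 0.531 , -0.1176,  0.0475]), array([-0. ,  0.5, -1.1]), 0.0174)
scene [0.4596 0.0856] [ 73.68202972 206.2260437 ] 16.877954
top [0.4559 0.082 ] [ 73.32125092 202.40882874] 17.709412
```

The door reads about 1.95 rad and stays there after withdrawal, and the torch is steady. Now the blade goes back, shifted 8 mm so the opening fingers clear both the wall and the brush.

```bash
python3 - <<'E'
from h import *
Rg=frame(-Z,-bp); D=np.array([G[0],.323,0])
p=env.sense()["ee_pos"]; env.movel(p+[0,0,.17],rate=.3)
env.reach(D+.18*Z,Rg); print(st())
env.movel(D+.01*Z,rate=.25); print(st())
for z in (-.015,-.0215): env.movel(D+z*Z,rate=.05); print(st())
effector.release(); print(st())
env.movel(D+.03*Z,rate=.1); print(st()); env.movel(D+.2*Z,rate=.25)
env.reach(np.array([.45,-.25,.3]),Rg) if solver.inverse_kinematics(np.array([.45,-.25,.3]),Rg) is not None else None
print(st(),tab("9"))
im=cv2.imread("pics/scene9.png"); t=cv2.imread("pics/top9.png")
cv2.imwrite("pics/crop9.png",np.hstack([cv2.resize(im[180:340,290:510],(460,335),interpolation=cv2.INTER_CUBIC),cv2.resize(t[160:300,160:340],(340,335),interpolation=cv2.INTER_CUBIC)]))
E
```

```text
(46.84, array([0.4773, 0.3224, 0.1797]), array([-0.3,  0.2, -0.9]), 0.0178)
(47.67, array([0.4779, 0.3237, 0.0111]), array([ 0.3,  0.1, -0.2]), 0.0175)
(48.33, array([ 0.4769,  0.323 , -0.0152]), array([-1. ,  0.3,  0.2]), 0.018)
(48.61, array([ 0.4768,  0.3228, -0.0218]), array([-0.3,  0.2, -0.8]), 0.0176)
(49.77, array([ 0.477 ,  0.3229, -0.0215]), array([-0.5,  0.1,  0.3]), 0.0921)
(50.43, array([0.4769, 0.3227, 0.03  ]), array([ 0.2,  0.2, -0. ]), 0.0921)
(53.36, array([ 0.4505, -0.2489,  0.2997]), array([-0.5,  0.8, -0.4]), 0.0917) [('scene', 17, -26.7, 55.6, 1.98), ('top', 17, -24.2, 54.4, 1.92)]
```

View pics/crop9.png

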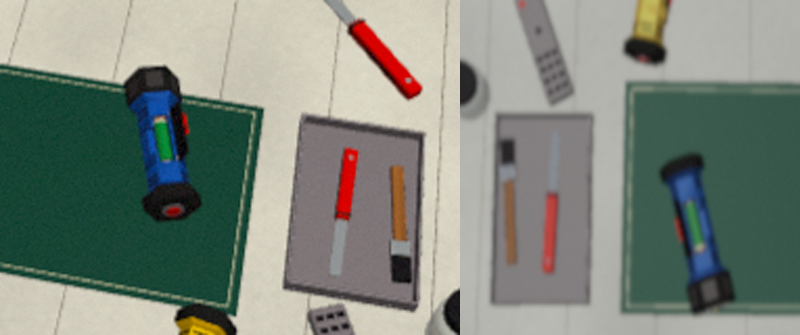

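The torch is on the mat with its door open and the cell showing. The blade is flat in the tray and the brush and other things look unmoved, so I'm handing in.

```bash
python3 - <<'E'
from h import *
a=cv2.imread("pics/scene0.png").astype(int);b=cv2.imread("pics/scene9.png").astype(int)
def br(im):
    k=(im[...,2]-im[...,0]>60)&(im[...,1]>60); k[:255]=0;k[330:]=0;k[:,:465]=0;k[:,495:]=0
    return np.argwhere(k).mean(0).round(2)
print(br(a),br(b))
d=(abs(a-b).max(-1)>60).astype(np.uint8); N,l,s,c=cv2.connectedComponentsWithStats(d); print([(s[i].tolist()) for i in range(1,N) if s[i,4]>25])
workorder.finish_job(); print(st())
E
```

```text
[276.68 480.07] [276.75 480.19]
[[81, 0, 86, 121, 4351], [183, 0, 93, 160, 7908], [322, 0, 16, 22, 190], [384, 3, 3, 20, 45], [366, 15, 21, 22, 95], [339, 28, 10, 9, 56], [391, 35, 14, 16, 116], [341, 40, 8, 37, 147], [361, 47, 26, 30, 143], [389, 49, 9, 19, 41], [349, 211, 30, 56, 700], [312, 227, 20, 44, 513], [375, 234, 6, 10, 35], [447, 250, 9, 34, 123], [454, 251, 7, 34, 103], [369, 278, 8, 5, 29], [321, 282, 8, 6, 29]]
the job is handed in; nothing more can be done
the job is handed in; nothing more can be done
```

I did the whole job on the blue torch, the one on the mat, and handed it in after about 53 of the 72 s; no verdict is reported.

- **Rolling:** The torch rolled three flats on the mat, and its door now faces straight up.
- **Door:** I levered it open under the red tab with the small blade, with the fingers well away from it. It reads about 1.92–1.98 rad (upright is 1.57) and stayed there after I withdrew the blade; the green cell shows.
- **Blade:** It lies flat in the grey tray, set about 8 mm from where it was so the opening fingers would clear the wall and the brush.
- **Everything else:** Comparing the before and after pictures, only the arm, the blue torch and the blade changed. The brush shifted by only about 0.1 pixel.

Three things did not go as planned:

- **Fingertip offset:** The real fingertips sit about 29.5 mm short of the reported TCP. Because of that, the first roll attempt slid over the torch with forces of 2.5 N or less, and the first blade grasp closed on nothing. I measured the offset and corrected for it.
- **Tray wall contact:** During the second blade grasp an open finger rubbed the fixed tray wall at up to about 16 N. That is within the limits, and nothing moved.
- **Camera disagreement:** The two cameras differed by 2–4 mm on positions, so I averaged them.

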